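# Lock the battery hatch of the bakery scale

### The arm

A 7-joint arm with a two-finger parallel gripper is mounted at the origin on the work surface. World frame = base frame: x ahead of the robot, y to its left, z up, the work surface at z = 0. Lengths are in m, angles in rad, forces in N, time in s.
With the tool pointing down it reaches from about 0.4 to 0.9 m from the base axis. Payload 5.5 kg.
Tool frame: the origin (TCP) lies on the centre line of the jaws, within the pads' length; the fingertips stand 11 mm ahead of it and the grasp point (between the pads) lies 8 mm behind it (bot.tip_reach is the z of the fingertips in the tool frame, in m); z points along the fingers, y is the line along which they close (so a half turn about z gives the same grasp; the last joint's range is limited). The gripper opens to 85 mm and grips with 20 to 120 N. Pads are 22 mm wide; open, the fingers measure 114 mm over their backs; the gripper's body (76 mm by 85 mm) begins 54 mm behind the grasp point. The pads swing forward as they close: fully open they stand 13 mm farther back than shut.
Start: joints at [-0.947, 0.501, -0.427, 1.55, 0.221, 1.138, -0.21], TCP at [0.229, 0.608, 0.242] pointing down, gripper open.
Joint ranges: [-2.88, 2.88], [-0.31, 2.03], [-1.54, 1.56], [0.2, 2.42], [-1.41, 4.55], [0.19, 2.02], [-2.57, 2.57]. Speed limits (rad/s): [2.57, 2.57, 3.14, 3.14, 3.14, 3.14, 3.14].

### API

Orientations are given as a 3x3 rotation matrix whose columns are the frame's x, y, z axes.
In Python, from rig import bot, eyes gives the robot as it stands. The module is installed in compiled form; this text tells all that it offers.
- The arm moves only by the shell command python3 -m handwheel 'ROWS' [OPENING] [FORCE]. ROWS is JSON, a list that holds one entry, the list of rows, each a list of 4 numbers: the shift along the tool's x, y, z in cm, then the turn about the tool's z in rad. A call has 1 to 8 rows; each row is the pose to reach, as a shift and turn from the pose commanded when the call began, along the tool's axes at that moment; what a row does not reach only later rows make up. A row lasts 1/10 s, in which the tool goes at most 50 mm and 8.59 degrees, less where a joint would pass 70% of its speed; a pose out of reach is approached as far as the arm can. A call with a gripper value outside its range is refused whole. OPENING is the finger opening in cm, from 0 to 8.54, set as the call begins (- or left out, the last holds). The fingers move at their own pace and stop on an object; FORCE is the grip in N (left out, the last holds). Time passes only in rows, so rows that repeat a pose let the fingers close. It gives the time, the measured TCP pose, the force, the opening and the grip force at its end, in the units of the state.
- bot.sense(): the state, without advancing time (a new reading comes with each control period).
- eyes.grab_frame(name): name is "side" or "top" or "wrist"; returns (picture, depth): 400x640x3 uint8, red, green, blue; 400x640 float32, m along the optical axis (not along the pixel's ray), 0 where there is no reading.
- eyes.camera_model(name): a dict with "fx", "fy", "cx", "cy" (pixels), "distortion" ([k1, k2, p1, p2, k3] as OpenCV has them; the pictures are not rectified), "pose" (4x4, takes a point from camera to world coordinates); the wrist camera has in their place "tool_from_camera" (4x4, takes a point from camera to tool coordinates, whose origin is the TCP and whose axes are the flange's). Camera axes: x right, y down, z forward; pixel columns grow to the right and rows downward; lengths in m; the calibration is good to about 2 mm. A picture is of the moment at which its call begins: read the wrist's pose just before it. camera_model takes no time and is no camera call.
- bot.hand_in(): hands the job in; it is judged then, once.
The state is a dict: "clock": time; "q": joint angles; "dq": joint speeds; "joint_torque": joint torques, N m; "eef_pos": TCP position; "orientation": TCP orientation; "force": force on the tool from outside, world axes, zero at the start; "moment": the same for the moment, N m; "opening": finger opening in m; "grip_force": force on a finger pad.
Only numpy, scipy, OpenCV 4.12 (cv2) and the standard library are available. Lean on these libraries where they do the work, as an engineer would, in place of code of your own. Each camera call takes 0.05 s, during which the arm holds its last target. There are 200 camera calls.

### The job

Take the yellow-handled blade key out of its blue holder, put its blade fully into the slot of the brass cam lock on the bread scale, and turn it gently clockwise about a quarter turn, until it bears firmly on its stop and so is fully seated, without forcing it there. Then stand the key back in its holder, fully down, and let go. Only the key may touch the scale, and the loaf, the weight and the pen cup stay where they are.

Things in the scene. Friction and masses are not known exactly. Their poses are not given: they have to be found in the camera images.
- key: Upright key in the holder. Origin: lower edge of the blade (tip); own z up, x along the blade's width. From the tip up: steel blade 24 (x) x 2.5 (y) x 16 mm tall, 8 mm shank to 46 mm, yellow bar handle 56 (x) x 18 mm (y) from 46 to 86 mm, black stripe. Grip it across the 18 mm. 90 g. Works the same turned by half a turn.
- holder: Fixed blue block 70 (x) x 56 (y) x 50 mm tall, on the left or right of the scale; origin: centre of its underside. A slot in its top, 30 (x) x 13 mm (y), 49 mm deep, takes blade and shank, with the blade's width along own x; the handle's underside then rests on the block's top, the tip 4 mm above the block's underside.
- holder_mouth (a point): Centre of the slot's mouth in the holder's top face, 50 mm above the table; axes as the holder.
- scale: Fixed white counter scale, 350 x 300 mm, deck 72 mm above the table. Origin on the table under the lock's axis; own x points to the pan (near edge 80 mm off, top 115 mm up). Grey hatch cover 104 x 130 mm round the lock. The lock's rigid stop: slot within 0.12 rad of own x (green mark), only felt. There the moment climbs 0.06 N m per 0.01 rad of wrist: hold 0.15 to 0.25 briefly, never over 0.4.
- lock_slot (a point): Mouth centre of the slot in the brass lock's top, on its axis, 86.5 mm above the table; own x along the slot. Disc 39 mm across; slot 28 x 5.5 mm, ends closed, 7 mm deep, flat floor: blade room 1.5 to 2 mm, about 0.15 rad play each way. Turns clockwise, 0.06 to 0.1 N m, stays where left. Starts across the scale's x by 1.15 to 1.65 rad.
- loaf: Bystander: a baked loaf, 210 mm long, about 72 mm wide and 70 mm tall, lying on the weighing pan. Origin: centre of its underside. Leave alone.
- weight: Bystander: steel check weight, 38 mm across and 46 mm tall, standing on the deck beside the hatch about 115 mm from the lock's axis. Origin: centre of its underside. Leave alone.
- pen_cup: Bystander: grey cup, 72 mm across and 95 mm tall, on the table on the other side of the scale from the holder. Origin: centre of its underside. Leave alone.
- hatch_top (a point): Point on the top face of the grey hatch cover, 35 mm from the lock's axis towards the scale's -x. The lock draws the cover straight down as it turns clockwise, evenly, 5 mm in the whole quarter turn (1.571 rad): from 79 mm above the table unlocked to 74 mm when seated. At the start 78 to 79 mm.
Not all that is in view belongs to the job. Of the things shaped like the holder, the blue one is meant. Of the things shaped like the key, the yellow one is meant.

How it is judged:
By the outcome, as a careful person would: the job done as asked, in the order asked, and still so for the second after the job is handed in, with the robot touching nothing.
It also fails if it takes over 72 s, if anything falls off the work surface, if the arm or the gripper's body presses on something with over 40 N, if the wrist force passes 120 N, or if a joint passes its speed limit or range.

## Working session

There is one attempt and no reset: what is moved stays moved. The work goes in short steps, Python scripts to look and compute and a shell command to move; the robot and the scene stay as the last step left them, time stands still between calls to the robot, and variables do not carry over. Pictures are saved under pics/ and viewed, at most 10 in all, crops included, and the job is handed in when it is done.

```bash
mkdir -p pics; cat > h.py <<'E'
import numpy as np, cv2
from rig import bot, eyes
def K(m): return np.array([[m['fx'],0,m['cx']],[0,m['fy'],m['cy']],[0,0,1.]]), np.array(m['distortion'],float)
def pose(name,s=None):
    m=eyes.camera_model(name)
    if name!='wrist': return m,np.array(m['pose'])
    T=np.eye(4);T[:3,:3]=np.array(s['orientation']);T[:3,3]=s['eef_pos']
    return m,T@np.array(m['tool_from_camera'])
def cloud(name):
    s=bot.sense(); im,d=eyes.grab_frame(name); m,P=pose(name,s)
    k,D=K(m); v,u=np.mgrid[0:400,0:640]
    p=cv2.undistortPoints(np.stack([u,v],-1).reshape(-1,1,2).astype(float),k,D).reshape(400,640,2)
    c=np.dstack([p[...,0]*d,p[...,1]*d,d]); w=c@P[:3,:3].T+P[:3,3]; w[d==0]=np.nan
    return im,d,w
def toworld(name,u,v,z,s=None):
    "ray through pixel met with plane z"
    m,P=pose(name,s);k,D=K(m)
    p=cv2.undistortPoints(np.array([[[u,v]]],float),k,D)[0,0]
    r=P[:3,:3]@[p[0],p[1],1]; t=(z-P[2,3])/r[2]; return P[:3,3]+t*r
def save(n,im): cv2.imwrite('pics/'+n+'.png',im[...,::-1])
E
python3 - <<'E'
from h import *
s=bot.sense(); print(s)
for n in('top','side'):
    im,d,w=cloud(n); save(n,im); np.savez(n,im=im,d=d,w=w)
E
```

```text
{'clock': 0.0, 'q': array([-0.94678871,  0.50185288, -0.42679505,  1.55151633,  0.22079563,
        1.13830095, -0.2102894 ]), 'dq': array([ 1.73992375e-05, -8.94765302e-05,  4.67257569e-04, -1.53752908e-03,
        1.11746035e-03,  6.99066928e-04,  8.15427924e-04]), 'joint_torque': array([ 9.44120657e-04, -5.69536221e+01, -5.81611231e+00, -2.80929744e+01,
        1.05535696e-02,  1.20590537e-02,  5.78343133e-06]), 'eef_pos': array([0.22925602, 0.60746928, 0.24122893]), 'orientation': array([[-9.35640302e-01,  3.52954143e-01, -7.73384969e-04],
       [ 3.52954984e-01,  9.35638446e-01, -1.86490291e-03],
       [ 6.53835024e-05, -2.01784840e-03, -9.99997962e-01]]), 'force': array([0.64093369, 0.09178422, 0.46472942]), 'moment': array([ 0.00337573, -0.03028837, -0.04085851]), 'grip_force': 0.0, 'opening': 0.08543413511934922}
```

View pics/top.png

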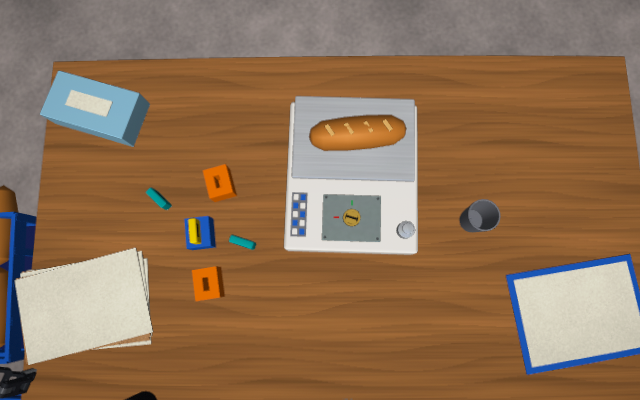

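View pics/side.png

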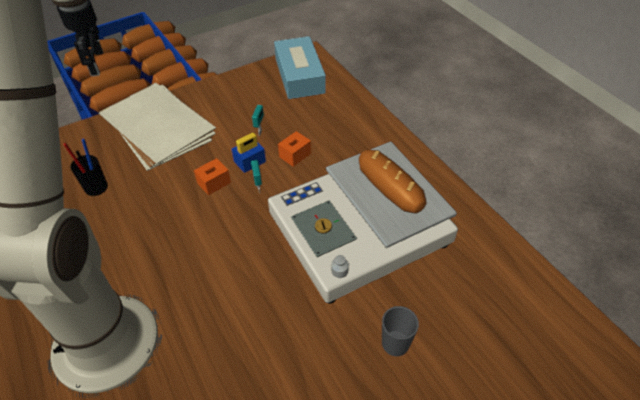

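The top view shows these candidates:
- **Holder-like:** blue block (199,233), orange blocks (218,182) and (207,283).
- **Key-like:** yellow key standing in the blue block (194,231), teal keys lying at (158,198) and (242,241).

By the description I choose the yellow key in the blue block. The lock is at (352,217), the weight at (405,229) and the pen cup at (480,216).

```bash
python3 - <<'E'
from h import *
z=np.load('top.npz'); im,w=z['im'],z['w']
hsv=cv2.cvtColor(im,cv2.COLOR_RGB2HSV)
def rep(n,mask,lo,hi):
    p=w[mask&(w[...,2]>lo)&(w[...,2]<hi)]
    r=cv2.minAreaRect((p[:,:2]*1000).astype(np.float32)); print(n,len(p),p.mean(0).round(4),r,np.percentile(p[:,2],[5,50,95]).round(4))
box=np.zeros((400,640),bool); box[205:260,175:225]=1
ye=box&(abs(hsv[...,0].astype(int)-28)<6)&(hsv[...,1]>150)&(hsv[...,2]>120)
rep('yellow',ye,.075,.1)
bl=box&(abs(hsv[...,0].astype(int)-112)<12)&(hsv[...,1]>120)
rep('blue',bl,.04,.06)
b2=np.zeros_like(box); b2[205:230,338:366]=1
br=b2&(abs(hsv[...,0].astype(int)-22)<9)&(hsv[...,1]>110)
rep('brass',br,.07,.1)
b3=np.zeros_like(box); b3[190:245,318:385]=1
rep('hatch',b3,.07,.083)
for n,(u,v) in dict(cup=(480,216),weight=(405,229),lock=(352,217),key=(194,231)).items(): print(n,w[v,u])
c=np.hstack([cv2.resize(im[205:260,170:225],(400,400),interpolation=cv2.INTER_CUBIC),cv2.resize(im[192:242,327:377],(400,400),interpolation=cv2.INTER_CUBIC)])
save('crop1',c)
E
```

```text
yellow 188 [0.4899 0.3258 0.0898] ((490.906982421875, 326.2359313964844), (54.74317932128906, 17.96441650390625), 6.819157123565674) [0.0864 0.0901 0.0932]
blue 423 [0.4882 0.3205 0.05  ] ((491.4576416015625, 327.29400634765625), (70.91223907470703, 55.47549057006836), 7.615992546081543) [0.0456 0.0501 0.0536]
brass 222 [ 0.5185 -0.0248  0.0858] ((518.9675903320312, -24.215606689453125), (35.45441818237305, 36.23421096801758), 88.50384521484375) [0.0791 0.0863 0.0893]
hatch 3357 [ 0.5198 -0.0247  0.077 ] ((521.1231079101562, -25.399024963378906), (149.36764526367188, 122.96282196044922), 89.60690307617188) [0.0712 0.0777 0.0812]
cup [ 0.53023105 -0.33815188  0.00339619]
weight [ 0.48751552 -0.13672304  0.12017672]
lock [ 0.51975274 -0.02688871  0.07772476]
key [0.48869455 0.32195989 0.0921831 ]
```

View pics/crop1.png

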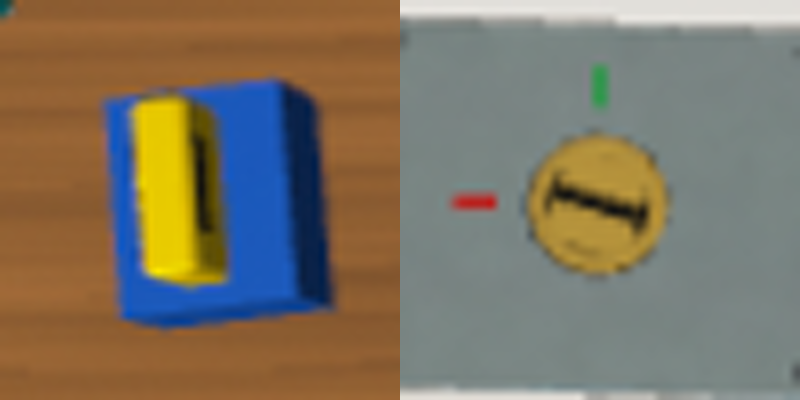

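Confirmed: the yellow key stands in the blue block. Its width lies about 7° from world x. The lock slot sits about 14° clockwise of +y, so the key needs to be at about 76° from world x. Next I go above the key.

```bash
cat >> h.py <<'E'
def st(): 
    s=bot.sense(); R=np.array(s['orientation']); y=np.degrees(np.arctan2(R[1,1],R[0,1]))
    print('t',round(s['clock'],2),'p',s['eef_pos'].round(4),'yang',y.round(2),'F',s['force'].round(2),'M',s['moment'].round(3),'open',round(s['opening'],4),'grip',round(s['grip_force'],1),'q',s['q'].round(2),'tilt',R[2,:2].round(4))
    return s
def rel(pos=None,yang=None):
    "shift in cm along tool axes and turn about tool z to a world position / tool-y angle (deg)"
    s=bot.sense();R=np.array(s['orientation'])
    if pos is not None: print('cm',((np.array(pos)-s['eef_pos'])@R*100).round(2))
    if yang is not None:
        y=np.degrees(np.arctan2(R[1,1],R[0,1])); print('turn',-np.radians((yang-y+180)%360-180).round(3))
E
python3 -c "
from h import *
rel((.4905,.326,.2),97)"
python3 -m handwheel '[[[-2,-1,0.3,-0.05],[-6,-3,0.8,-0.11],[-11,-5.5,1.5,-0.2],[-16,-8,2,-0.28],[-21,-10.5,2.5,-0.36],[-26,-13,3,-0.43],[-30,-15,3.5,-0.483],[-32.5,-16.2,4,-0.483]]]' 8.5
python3 -c "
from h import *
st();rel((.4905,.326,.2),97)"
```

```text
cm [-34.38 -17.12   4.16]
turn -0.483
clock: 0.9
eef_pos: [0.4777, 0.3397, 0.202]
orientation: [[-0.992, -0.123, 0.0], [-0.123, 0.992, -0.0], [-0.0, -0.0, -1.0]]
force: [0.5, 0.1, 0.5]
opening: 0.085
grip_force: 0.0
t 0.9 p [0.4777 0.3397 0.202 ] yang 97.06 F [0.48 0.08 0.5 ] M [ 0.033 -0.031  0.022] open 0.085 grip 0.0 q [-0.32  0.43 -0.44  1.75  0.21  1.    0.85] tilt [-0.0001 -0.0002]
cm [-1.11 -1.52  0.2 ]
turn 0.001
```

```bash
python3 -m handwheel '[[[-1.1,-1.5,0,0],[-1.1,-1.5,0,0],[-1.1,-1.5,0,0]]]' >/dev/null
python3 - <<'E'
from h import *
st(); im,d,w=cloud('wrist'); save('w1',im); np.savez('w1',im=im,d=d,w=w)
hsv=cv2.cvtColor(im,cv2.COLOR_RGB2HSV)
ye=(abs(hsv[...,0].astype(int)-28)<6)&(hsv[...,1]>150)&(hsv[...,2]>100)
bl=(abs(hsv[...,0].astype(int)-112)<12)&(hsv[...,1]>120)
for n,m,lo,hi in(('y',ye,.084,.097),('b',bl,.043,.056)):
    p=w[m&(w[...,2]>lo)&(w[...,2]<hi)]
    if len(p): print(n,len(p),cv2.minAreaRect((p[:,:2]*1000).astype(np.float32)),np.median(p[:,2]))
print(eyes.camera_model('wrist')['tool_from_camera'])
E
```

```text
t 1.2 p [0.4886 0.3285 0.202 ] yang 96.97 F [-0.42  0.1   0.34] M [-0.032  0.044 -0.01 ] open 0.0846 grip 0.0 q [-0.3   0.44 -0.43  1.75  0.21  1.    0.88] tilt [0.0011 0.0005]
y 1423 ((490.73162841796875, 327.11053466796875), (54.80989074707031, 16.190065383911133), 6.535967826843262) 0.09032986968517906
b 3167 ((491.28973388671875, 326.90521240234375), (69.92707824707031, 54.91362762451172), 6.6945366859436035) 0.05065966545243161
[[ 9.12860825e-04 -9.60527910e-01 -2.78182135e-01  7.02768309e-02]
 [ 9.99998855e-01  5.41185179e-04  1.41287402e-03 -1.76758056e-03]
 [-1.20655688e-03 -2.78183106e-01  9.60527305e-01 -1.32259244e-01]
 [ 0.00000000e+00  0.00000000e+00  0.00000000e+00  1.00000000e+00]]
```

View pics/w1.png

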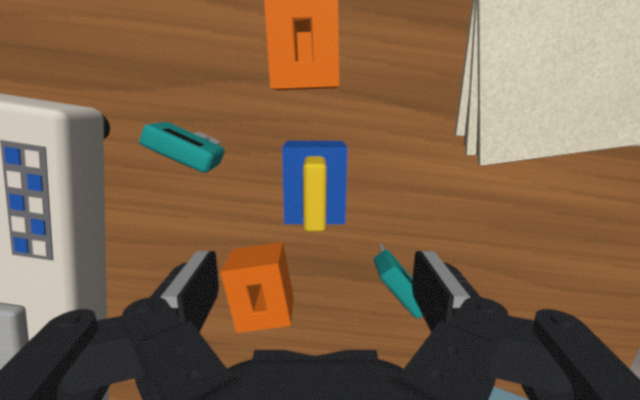

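The wrist view shows the yellow key at (315,193) in the blue block, and its position agrees with the top camera. I descend and grip.

```bash
python3 -c "
from h import *
rel((.4908,.3268,.067),96.7)"
python3 -m handwheel '[[[-0.2,-0.2,2,0],[-0.2,-0.2,5,0],[-0.2,-0.2,8,0],[-0.2,-0.2,10.5,0],[-0.2,-0.2,12.5,0],[-0.2,-0.2,13.5,0],[-0.2,-0.2,13.5,0],[-0.2,-0.2,13.5,0]]]' 5 >/dev/null
python3 -c "
from h import *
st();rel((.4908,.3268,.067),96.7)"
```

```text
cm [-0.27 -0.34 13.52]
turn 0.007
t 2.05 p [0.4911 0.3279 0.0681] yang 97.09 F [-0.23  0.9   1.24] M [-0.005 -0.046  0.022] open 0.0501 grip 0.0 q [-0.35  0.61 -0.37  1.83  0.31  0.76  0.81] tilt [-0.0007  0.0009]
cm [ 0.04 -0.11  0.11]
turn 0.007
```

```bash
python3 -m handwheel '[[[0,-0.1,0.1,0],[0,-0.1,0.1,0],[0,-0.1,0.1,0],[0,-0.1,0.1,0],[0,-0.1,0.1,0],[0,-0.1,0.1,0],[0,-0.1,0.1,0],[0,-0.1,0.1,0]]]' 1 70 >/dev/null
python3 -c "
from h import *
st()"
python3 -m handwheel '[[[0,0,0,0],[0,0,-0.3,0],[0,0,-0.6,0],[0,0,-1,0],[0,0,-1,0],[0,0,-1,0]]]' >/dev/null
python3 -c "
from h import *
st()"
```

```text
t 2.85 p [0.4922 0.326  0.0675] yang 97.0 F [-1.34  0.24  5.91] M [-0.166  0.131 -0.021] open 0.017 grip 69.0 q [-0.35  0.61 -0.37  1.83  0.31  0.76  0.81] tilt [-0.0018  0.0007]
t 3.45 p [0.4915 0.3256 0.0764] yang 97.0 F [ 0.16 -0.12 -0.79] M [ 0.163 -0.022 -0.011] open 0.0173 grip 68.3 q [-0.34  0.6  -0.38  1.82  0.3   0.77  0.82] tilt [-0.0003  0.0002]
```

The key is held and lifted. I raise it well clear and carry it over the lock, turning +1.94 rad so that joint 7 keeps room.

```bash
python3 -m handwheel '[[[0,0,-2,0],[0,0,-5,0],[0,0,-8,0],[0,0,-11,0],[0,0,-12.4,0]]]' >/dev/null
python3 -c "
from h import *
st();rel((.519,-.0245,.2),-14)"
python3 -m handwheel '[[[-0.2,-2,0,0.1],[-0.5,-5,0,0.23],[-0.8,-9,0,0.37],[-1,-13,0,0.51],[-1,-17,0,0.65],[-1,-21,0,0.79],[-1,-25,0,0.93],[-1,-29,0,1.07]]]' >/dev/null
python3 -c "
from h import *
st();rel((.519,-.0245,.2),-14)"
```

```text
t 3.95 p [0.4925 0.3263 0.203 ] yang 97.0 F [ 1.13 -0.53 -1.2 ] M [ 0.089 -0.021  0.015] open 0.0175 grip 69.9 q [-0.29  0.44 -0.43  1.75  0.21  1.    0.89] tilt [-0.0034  0.0014]
cm [  1.64 -35.14   0.25]
turn 1.937
t 4.75 p [0.5361 0.0371 0.1995] yang 35.36 F [-0.27 -0.29 -0.64] M [ 0.006 -0.04   0.017] open 0.0169 grip 69.9 q [-0.01  0.32 -0.13  1.88  0.05  0.94  0.45] tilt [ 0.0003 -0.0012]
cm [-4.03 -4.96 -0.04]
turn 0.862
```

```bash
python3 -m handwheel '[[[-1,-1.2,0,0.14],[-2,-2.5,0,0.28],[-3,-3.7,0,0.42],[-3.8,-4.7,0,0.56],[-4,-5,0,0.7],[-4,-5,0,0.82],[-4,-5,0,0.86],[-4,-5,0,0.86]]]' >/dev/null
python3 - <<'E'
from h import *
st(); rel((.519,-.0245,.2),-14); im,d,w=cloud('wrist'); save('w2',im); np.savez('w2',im=im,d=d,w=w,s=bot.sense())
E
```

```text
t 5.55 p [ 0.5188 -0.0228  0.1995] yang -13.59 F [-0.45  0.28 -0.28] M [-0.054  0.022  0.014] open 0.0173 grip 69.9 q [-0.04  0.29  0.04  1.93 -0.01  0.92 -0.23] tilt [-0.0007 -0.0014]
cm [-0.16  0.06 -0.05]
turn 0.007
```

View pics/w2.png

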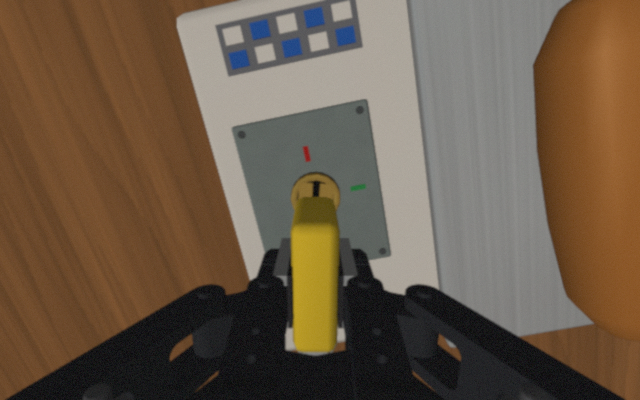

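The slot is partly hidden behind the handle at (316,188), and it is nearly aligned. I back off 4 cm along tool -x to measure the slot and the handle in one picture.

```bash
python3 -m handwheel '[[[-1.5,0,0,0],[-3.5,0,0,0],[-4,0,0,0],[-4,0,0,0],[-4,0,0,0]]]' >/dev/null
python3 - <<'E'
from h import *
s=st(); im,d,w=cloud('wrist'); save('w3',im); np.savez('w3',im=im,d=d,w=w)
R=np.array(s['orientation']); p0=s['eef_pos']
hsv=cv2.cvtColor(im,cv2.COLOR_RGB2HSV).astype(int)
m,P=pose('wrist',s)
ye=(abs(hsv[...,0]-28)<6)&(hsv[...,1]>150)&(hsv[...,2]>100)
t=(w-p0)@R
q=t[ye&(t[...,2]<-0.015)&(t[...,2]>-0.03)]; print('handle top tool',len(q),np.median(q[:,2]),cv2.minAreaRect((q[:,:2]*1000).astype(np.float32)))
# brass disc
br=(abs(hsv[...,0]-22)<8)&(hsv[...,1]>90)&(w[...,2]>.08)&(w[...,2]<.095)&(np.hypot(w[...,0]-.519,w[...,1]+.0245)<.03)
v,u=np.nonzero(br); pts=np.array([toworld('wrist',a,b,.0865,s) for a,b in zip(u,v)])
(c,r)=cv2.minEnclosingCircle((pts[:,:2]*1000).astype(np.float32)); print('disc',c,r,len(pts))
# slot: dark pixels within disc
dk=(hsv[...,2]<70); 
vv,uu=np.mgrid[v.min():v.max()+1,u.min():u.max()+1]; vv=vv.ravel();uu=uu.ravel(); k=dk[vv,uu]
sp=np.array([toworld('wrist',a,b,.0865,s) for a,b in zip(uu[k],vv[k])]); sp=sp[np.hypot(*(sp[:,:2]-np.array(c)/1000).T)<.0165]
print('slot',len(sp),sp.mean(0),cv2.minAreaRect((sp[:,:2]*1000).astype(np.float32)))
cc=sp[:,:2]-sp[:,:2].mean(0); e,V=np.linalg.eigh(cc.T@cc); print('ang',np.degrees(np.arctan2(*V[::-1,1]))%180)
# marks
for n,mk in(('green',(abs(hsv[...,0]-65)<15)&(hsv[...,1]>150)),('red',((hsv[...,0]<8)|(hsv[...,0]>172))&(hsv[...,1]>160))):
    mk&=(abs(w[...,2]-.079)<.008)&(np.hypot(w[...,0]-.519,w[...,1]+.0245)<.06)
    b,a=np.nonzero(mk)
    if len(a): x=toworld('wrist',a.mean(),b.mean(),.079,s); print(n,len(a),x,np.degrees(np.arctan2(x[1]-c[1]/1e3,x[0]-c[0]/1e3)))
hh=(abs(w[...,2]-.0775)<.006)&(hsv[...,1]<60)&(np.hypot(w[...,0]-.519,w[...,1]+.0245)>.025)&(np.hypot(w[...,0]-.519,w[...,1]+.0245)<.048); print('hatch z',np.median(w[hh][:,2]),'disc z',np.median(w[br][:,2]))
save('w3c',cv2.resize(im[max(v.min()-60,0):v.max()+60,u.min()-60:u.max()+60],None,fx=3,fy=3))
E
```

```text
t 6.1 p [ 0.5102 -0.0607  0.2002] yang -13.53 F [ 0.09  1.02 -0.79] M [ 0.017 -0.018  0.005] open 0.0174 grip 69.9 q [ 0.02  0.28  0.06  1.95 -0.02  0.92 -0.15] tilt [ 0.0006 -0.0002]
handle top tool 5678 -0.022804217124011712 ((-0.1331920623779297, 0.7271413803100586), (17.24608039855957, 55.100921630859375), 89.6122055053711)
disc (518.8849487304688, -25.71335792541504) 19.167125701904297 1875
slot 231 [ 0.51923688 -0.02506843  0.0865    ] ((518.2601318359375, -25.312808990478516), (26.675065994262695, 7.250977516174316), 70.14015197753906)
ang 73.26887690606829
green 38 [ 0.55280374 -0.02729193  0.079     ] -2.6646048353422462
red 61 [0.52023202 0.00789736 0.079     ] 87.70489822865238
hatch z 0.07894189745691602 disc z 0.0869791319846549
```

View pics/w3c.png

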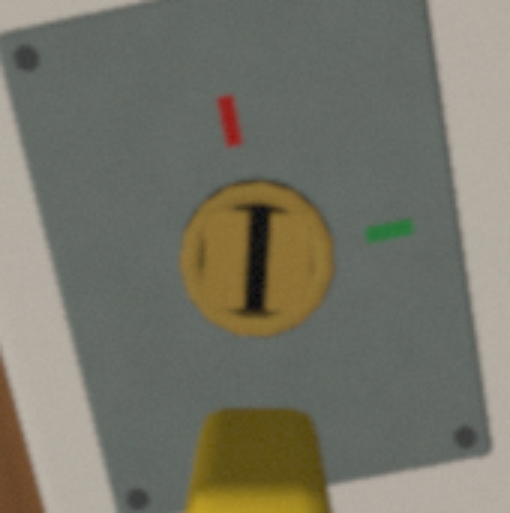

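The picture shows the slot at crop (257,260), about 73° from world x. The green mark is about 2.5° clockwise of world x, so about 1.32 rad is left to turn. The handle is centred in the jaws.

```bash

python3 -c "
from h import *
rel((.5181,-.0252,.155),-16.8)"
python3 -m handwheel '[[[1,0,0.5,0.02],[2.5,0,1.5,0.04],[3.6,0,2.8,0.057],[3.6,0,3.8,0.057],[3.6,0,4.3,0.057],[3.6,0,4.5,0.057],[3.6,0,4.5,0.057]]]' >/dev/null
python3 -c "
from h import *
st();rel((.5181,-.0252,.1435),-16.8)"
```

```text
cm [ 3.61 -0.06  4.52]
turn 0.058
t 6.85 p [ 0.5184 -0.0273  0.1552] yang -16.88 F [ 0.15  0.04 -1.23] M [-0.043  0.023 -0.026] open 0.0168 grip 69.9 q [-0.04  0.35  0.05  1.97 -0.02  0.83 -0.27] tilt [-0.0004 -0.0003]
cm [ 0.19 -0.08  1.17]
turn -0.001
```

```bash
cat >> h.py <<'E'
def avg(n=4):
    "mean of n fresh readings"
    L=[]
    for i in range(n):
        eyes.grab_frame('wrist'); s=bot.sense(); R=np.array(s['orientation'])
        L.append(np.r_[s['eef_pos']*1000,np.degrees(np.arctan2(R[1,1],R[0,1])),s['force'],s['moment']])
    L=np.array(L); print('t',round(bot.sense()['clock'],2),'p',L[:,:3].mean(0).round(2),'yang',L[:,3].mean().round(2),'F',L[:,4:7].mean(0).round(2),'M',L[:,7:].mean(0).round(3),'std',L.std(0).round(3))
E
python3 -c "
from h import *
avg(6);rel((.5181,-.0252,.1435),-16.8)"
```

```text
t 7.15 p [518.79 -27.02 155.72] yang -16.88 F [ 0.16  0.02 -1.31] M [ 0.01  -0.002  0.003] std [0.083 0.163 0.095 0.012 0.403 0.357 0.31  0.029 0.031 0.022]
cm [ 0.13 -0.11  1.22]
turn -0.001
```

```bash

python3 -m handwheel '[[[0.1,-0.1,0.2,0],[0.15,-0.1,0.4,0],[0.15,-0.1,0.4,0],[0.15,-0.1,0.4,0]]]' >/dev/null
python3 -c "
from h import *
avg(3);rel((.5181,-.0252,.1435),-16.8)"
```

```text
t 7.7 p [517.98 -24.86 151.26] yang -16.84 F [ 0.5  -0.06 -0.96] M [0.001 0.009 0.013] std [0.038 0.033 0.044 0.004 0.23  0.227 0.484 0.022 0.015 0.024]
cm [-0.03  0.02  0.78]
turn -0.001
```

```bash

python3 -m handwheel '[[[0,0,0.1,0],[0,0,0.2,0],[0,0,0.3,0],[0,0,0.4,0],[0,0,0.4,0],[0,0,0.4,0]]]' >/dev/null
python3 -c "
from h import *
avg(3);rel((.5181,-.0252,.1435),-16.8)"
```

```text
t 8.45 p [518.02 -24.85 147.31] yang -16.85 F [-0.16  0.03 -1.28] M [-0.021 -0.002  0.005] std [0.015 0.013 0.023 0.001 0.614 0.159 0.167 0.051 0.02  0.026]
cm [-0.03  0.02  0.38]
turn -0.001
```

The tip is 2.5 mm into the slot with no contact force. I go down to the floor.

```bash

python3 -m handwheel '[[[0,0,0.1,0],[0,0,0.2,0],[0,0,0.3,0],[0,0,0.37,0],[0,0,0.37,0],[0,0,0.37,0]]]' >/dev/null
python3 -c "
from h import *
avg(3)"
python3 -m handwheel '[[[0,0,0.05,0],[0,0,0.1,0],[0,0,0.1,0],[0,0,0.1,0]]]' >/dev/null
python3 -c "
from h import *
avg(3)"
```

```text
t 9.2 p [518.01 -24.85 143.61] yang -16.85 F [-0.14 -0.11 -0.89] M [-0.025 -0.016 -0.022] std [0.008 0.007 0.007 0.001 0.468 0.06  0.283 0.001 0.018 0.036]
t 9.75 p [518.12 -24.85 142.87] yang -16.84 F [-0.73  0.02  3.33] M [0.013 0.338 0.023] std [0.019 0.005 0.005 0.001 0.304 0.639 0.377 0.015 0.036 0.003]
```

```bash

python3 -m handwheel '[[[0,0,-0.06,0],[0,0,-0.06,0],[0,0,-0.06,0]]]' >/dev/null
python3 -c "
from h import *
avg(4)"
python3 -m handwheel '[[[0,0,0,0.1],[0,0,0,0.15],[0,0,0,0.2],[0,0,0,0.2],[0,0,0,0.2]]]' >/dev/null
python3 -c "
from h import *
avg(4)"
```

```text
t 10.25 p [517.91 -24.86 142.99] yang -16.84 F [ 0.31 -0.36 -0.62] M [-0.012 -0.042  0.006] std [0.02  0.018 0.009 0.001 0.412 0.917 0.234 0.007 0.02  0.031]
t 10.95 p [518.09 -25.01 143.12] yang -28.26 F [ 1.35 -0.62 -2.4 ] M [-0.233 -0.337  0.015] std [0.012 0.012 0.017 0.016 0.308 0.316 0.421 0.012 0.02  0.014]
```

```bash

python3 -m handwheel '[[[0,0,0,0.1],[0,0,0,0.2],[0,0,0,0.3],[0,0,0,0.3],[0,0,0,0.3]]]' >/dev/null
python3 -c "
from h import *
avg(4)"
```

```text
t 11.65 p [517.98 -24.88 143.22] yang -45.39 F [ 0.61 -1.42 -1.97] M [-0.226 -0.243  0.036] std [0.011 0.013 0.007 0.03  0.82  0.775 0.551 0.015 0.032 0.024]
```

```bash

python3 -m handwheel '[[[0,0,0,0.1],[0,0,0,0.2],[0,0,0,0.3],[0,0,0,0.4],[0,0,0,0.5],[0,0,0,0.6],[0,0,0,0.6],[0,0,0,0.6]]]' >/dev/null
python3 -c "
from h import *
avg(4)"
```

```text
t 12.65 p [517.9  -24.66 143.19] yang -79.75 F [ 0.31 -0.08 -1.05] M [ 0.031 -0.112  0.028] std [0.008 0.016 0.01  0.034 0.519 0.322 0.52  0.01  0.032 0.045]
```

```bash
cat > chk.py <<'E'
import sys
from h import *
L=[]
for i in range(4): eyes.grab_frame('wrist'); L.append(bot.sense()['moment'][2])
s=bot.sense();R=np.array(s['orientation']); m=np.mean(L)
print('Mz',m.round(3),'yang',np.degrees(np.arctan2(R[1,1],R[0,1])).round(2),'F',s['force'].round(1),'t',round(s['clock'],2))
sys.exit(m>float(sys.argv[1]))
E
python3 -m handwheel '[[[0,0,0,0.04],[0,0,0,0.08],[0,0,0,0.08]]]' >/dev/null; python3 chk.py .12 &&
python3 -m handwheel '[[[0,0,0,0.02],[0,0,0,0.04],[0,0,0,0.04]]]' >/dev/null && python3 chk.py .12 &&
python3 -m handwheel '[[[0,0,0,0.01],[0,0,0,0.02]]]' >/dev/null && python3 chk.py .12 &&
python3 -m handwheel '[[[0,0,0,0.01],[0,0,0,0.02]]]' >/dev/null && python3 chk.py .12 &&
python3 -m handwheel '[[[0,0,0,0.01],[0,0,0,0.02]]]' >/dev/null && python3 chk.py .12 &&
python3 -m handwheel '[[[0,0,0,0.01],[0,0,0,0.02]]]' >/dev/null && python3 chk.py .12 &&
python3 -m handwheel '[[[0,0,0,0.01],[0,0,0,0.02]]]' >/dev/null && python3 chk.py .12
```

```text
Mz 0.062 yang -84.38 F [ 0.3  0.1 -0.8] t 13.15False
```

```bash
sed -i 's/sys.exit(m>float(sys.argv\[1\]))/sys.exit(int(m>float(sys.argv[1])))/' chk.py
python3 -m handwheel '[[[0,0,0,0.02],[0,0,0,0.04],[0,0,0,0.04]]]' >/dev/null && python3 chk.py .12 &&
python3 -m handwheel '[[[0,0,0,0.01],[0,0,0,0.02]]]' >/dev/null && python3 chk.py .12 &&
python3 -m handwheel '[[[0,0,0,0.01],[0,0,0,0.02]]]' >/dev/null && python3 chk.py .12 &&
python3 -m handwheel '[[[0,0,0,0.01],[0,0,0,0.02]]]' >/dev/null && python3 chk.py .12 &&
python3 -m handwheel '[[[0,0,0,0.01],[0,0,0,0.02]]]' >/dev/null && python3 chk.py .12 &&
python3 -m handwheel '[[[0,0,0,0.01],[0,0,0,0.02]]]' >/dev/null && python3 chk.py .12
```

```text
Mz 0.084 yang -86.73 F [-0.5  1.3 -1.8] t 13.65
Mz 0.092 yang -87.88 F [ 0.5  2.1 -1.1] t 14.05
Mz 0.079 yang -89.03 F [ 0.3  2.8 -1.2] t 14.45
Mz 0.094 yang -90.18 F [-0.1  2.8 -0.2] t 14.85
Mz 0.078 yang -91.32 F [ 0.3  2.5 -1.1] t 15.25
Mz 0.066 yang -92.47 F [ 0.1  4.2 -1.6] t 15.65
```

```bash

python3 -m handwheel '[[[0,-0.02,0,0],[0,-0.04,0,0.02]]]' >/dev/null && python3 chk.py .12 &&
python3 -m handwheel '[[[0,0,0,0.01],[0,0,0,0.02]]]' >/dev/null && python3 chk.py .12 &&
python3 -m handwheel '[[[0,0,0,0.01],[0,0,0,0.02]]]' >/dev/null && python3 chk.py .12 &&
python3 -m handwheel '[[[0,0,0,0.01],[0,0,0,0.02]]]' >/dev/null && python3 chk.py .12 &&
python3 -m handwheel '[[[0,0,0,0.01],[0,0,0,0.02]]]' >/dev/null && python3 chk.py .12 &&
python3 -m handwheel '[[[0,0,0,0.01],[0,0,0,0.02]]]' >/dev/null && python3 chk.py .12
```

```text
Mz 0.108 yang -93.63 F [ 0.6  2.6 -1.8] t 16.05
Mz 0.081 yang -94.77 F [-0.1  1.4 -1.5] t 16.45
Mz 0.088 yang -95.91 F [ 0.4  1.3 -1.8] t 16.85
Mz 0.088 yang -97.06 F [-1.   0.6 -1.6] t 17.25
Mz 0.091 yang -98.21 F [-0.7  0.  -1.4] t 17.65
Mz 0.045 yang -99.35 F [-0.  -0.2 -2.7] t 18.05
```

```bash

python3 -m handwheel '[[[0,0,0,0.01],[0,0,0,0.02]]]' >/dev/null && python3 chk.py .12 &&
python3 -m handwheel '[[[0,0,0,0.01],[0,0,0,0.02]]]' >/dev/null && python3 chk.py .12 &&
python3 -m handwheel '[[[0,0,0,0.01],[0,0,0,0.02]]]' >/dev/null && python3 chk.py .12 &&
python3 -m handwheel '[[[0,0,0,0.01],[0,0,0,0.02]]]' >/dev/null && python3 chk.py .12 &&
python3 -m handwheel '[[[0,0,0,0.01],[0,0,0,0.02]]]' >/dev/null && python3 chk.py .12 &&
python3 -m handwheel '[[[0,0,0,0.01],[0,0,0,0.02]]]' >/dev/null && python3 chk.py .12
```

```text
Mz 0.048 yang -100.49 F [ 0.3 -0.4 -1.8] t 18.45
Mz 0.078 yang -101.64 F [-0.  -0.3 -1.7] t 18.85
Mz 0.1 yang -102.78 F [-0.1  0.  -2. ] t 19.25
Mz 0.083 yang -103.93 F [ 0.  -0.  -2.2] t 19.65
Mz 0.159 yang -105.07 F [-0.3  0.7 -1.2] t 20.05
```

The stop is being felt at 0.159 N m. I add a small increment and average over more readings.

```bash
python3 chk.py .18 && python3 -m handwheel '[[[0,0,0,0.005],[0,0,0,0.005]]]' >/dev/null && python3 chk.py .18 && python3 -m handwheel '[[[0,0,0,0.005],[0,0,0,0.005]]]' >/dev/null && python3 chk.py .18 ; python3 chk.py .2
```

```text
Mz 0.171 yang -105.07 F [-0.3  0.7 -1.3] t 20.25
Mz 0.22 yang -105.36 F [-0.9  1.  -2.3] t 20.65
Mz 0.188 yang -105.36 F [-0.1  0.8 -2.1] t 20.85
```

It held about 0.2 N m on the stop. Next I turn back to the middle of the play, lift straight out, and check the lock and hatch.

```bash
python3 -m handwheel '[[[0,0,0,-0.05],[0,0,0,-0.1],[0,0,0,-0.13],[0,0,0,-0.13]]]' >/dev/null; python3 chk.py .2
python3 -m handwheel '[[[0,0,-0.2,0],[0,0,-0.6,0],[0,0,-1.2,0],[0,0,-2.5,0],[0,0,-4.5,0],[0,0,-6,0],[0,0,-6,0]]]' >/dev/null
python3 -m handwheel '[[[-2,0,0,0],[-4,0,0,0],[-4,0,0,0],[-4,0,0,0]]]' >/dev/null
python3 - <<'E'
from h import *
s=st(); im,d,w=cloud('wrist'); hsv=cv2.cvtColor(im,cv2.COLOR_RGB2HSV).astype(int)
r=np.hypot(w[...,0]-.5188,w[...,1]+.0254)
hh=(abs(w[...,2]-.0765)<.006)&(hsv[...,1]<60)&(r>.024)&(r<.045); print('hatch z',np.median(w[hh][:,2]),hh.sum())
br=(r<.018)&(hsv[...,1]>90); print('disc z',np.median(w[br][:,2]))
R=np.array(s['orientation']);t=(w-s['eef_pos'])@R
ye=(abs(hsv[...,0]-28)<6)&(hsv[...,1]>150)&(hsv[...,2]>100)
q=t[ye&(t[...,2]<-0.015)&(t[...,2]>-0.03)]; print('handle',np.median(q[:,2]),cv2.minAreaRect((q[:,:2]*1000).astype(np.float32)))
v,u=np.nonzero(r<.03); save('w4c',cv2.resize(im[max(v.min()-40,0):v.max()+40,u.min()-40:u.max()+40],None,fx=3,fy=3))
E
```

```text
Mz 0.02 yang -97.97 F [ 0.6  0.2 -1.6] t 21.45
t 22.55 p [ 0.4783 -0.0188  0.2032] yang -97.9 F [-0.11  0.54 -1.34] M [-0.034 -0.031 -0.019] open 0.0171 grip 70.0 q [-0.35  0.22  0.37  2.03 -0.1   0.91 -1.63] tilt [ 0.0004 -0.0004]
hatch z 0.07460659775437065 7310
disc z 0.1929238153365194
handle -0.0229239040458642 ((2.0266952514648438, 1.5168066024780273), (55.28651809692383, 17.411794662475586), 0.00014110878692008555)
```

View pics/w4c.png

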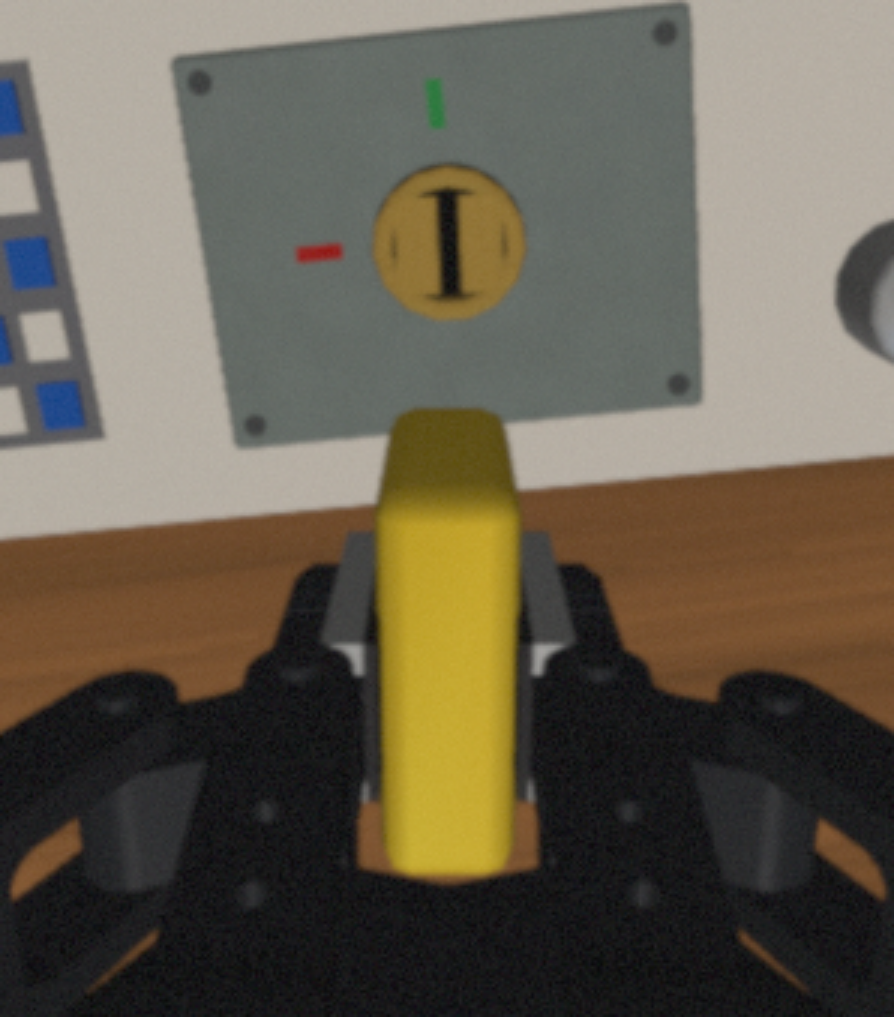

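The slot now lies within about 5° of the green mark. The hatch reads 74.6 mm, against 78.9 mm at the start, so the lock is seated. Before carrying the key back I check whether it shifted in the jaws.

```bash
cat > hm.py <<'E'
from h import *
def handle(im):
    m=eyes.camera_model('wrist');T=np.array(m['tool_from_camera']);k,D=K(m)
    hsv=cv2.cvtColor(im,cv2.COLOR_RGB2HSV).astype(int)
    ye=((abs(hsv[...,0]-28)<6)&(hsv[...,1]>150)&(hsv[...,2]>145)).astype(np.uint8)
    ye=cv2.morphologyEx(ye,cv2.MORPH_OPEN,np.ones((5,5)))
    v,u=np.nonzero(ye); p=cv2.undistortPoints(np.stack([u,v],-1).reshape(-1,1,2).astype(float),k,D)[:,0]
    r=np.c_[p,np.ones(len(p))]@T[:3,:3].T; t=(-.0228-T[2,3])/r[:,2]; x=(T[:3,3]+r*t[:,None])[:,:2]*1000
    print(len(x),cv2.minAreaRect(x.astype(np.float32)),'rows',v.min(),v.max(),'mean',x.mean(0).round(2))
E
python3 - <<'E'
from hm import *
for f in('w2','w3'): handle(np.load(f+'.npz',allow_pickle=True)['im'])
handle(eyes.grab_frame('wrist')[0])
rel((.4918,.3259,.2035),97)
E
```

```text
4730 ((2.530790328979492, 0.4906930923461914), (14.626848220825195, 52.812835693359375), 89.60118103027344) rows 226 350 mean [4.14 0.43]
4848 ((2.2975006103515625, 0.5532903671264648), (14.678092956542969, 53.25227355957031), 89.7473373413086) rows 226 351 mean [4.2  0.52]
5000 ((1.5339317321777344, 1.6075358390808105), (15.722564697265625, 51.713802337646484), 89.8923110961914) rows 230 351 mean [2.94 1.61]
cm [-3.490e+00 -3.433e+01 -2.000e-02]
turn 2.881
```

```bash
python3 -c "
from h import *
rel((.4915,.327,.2035),-83)"
python3 -m handwheel '[[[0,-2,0,0],[-0.5,-5,0,-0.05],[-1,-9,0,-0.1],[-2,-13,0,-0.15],[-2.5,-17,0,-0.2],[-3,-21,0,-0.25],[-3.4,-25,0,-0.26],[-3.4,-29,0,-0.26]]]' >/dev/null
python3 -c "
from h import *
st(); rel((.4915,.327,.2035),-83)"
```

```text
cm [-3.540e+00 -3.444e+01 -2.000e-02]
turn -0.26
t 23.45 p [0.4848 0.275  0.203 ] yang -82.99 F [ 0.86  0.   -0.81] M [-0.022 -0.098 -0.001] open 0.0172 grip 70.0 q [-0.7   0.35  0.17  1.84 -0.07  0.96 -1.95] tilt [-0.0001 -0.0003]
cm [ 1.3  -5.08 -0.05]
turn 0.0
```

```bash

python3 -m handwheel '[[[0.6,-2.5,0,0],[1.2,-4.5,0,0],[1.3,-5.1,0,0],[1.3,-5.1,0,0],[1.3,-5.1,0,0]]]' >/dev/null
python3 - <<'E'
from hm import *
avg(2); rel((.4915,.327,.075),-83)
handle(eyes.grab_frame('wrist')[0])
im,d,w=cloud('wrist'); hsv=cv2.cvtColor(im,cv2.COLOR_RGB2HSV).astype(int); bl=(abs(hsv[...,0]-112)<12)&(hsv[...,1]>120)
p=w[bl&(abs(w[...,2]-.05)<.007)]; print(len(p),p.max(0),p.min(0)); save('w5',im)
E
```

```text
t 24.05 p [491.73 323.32 203.09] yang -83.14 F [ 0.32 -0.68 -0.8 ] M [-0.021 -0.013 -0.016] std [0.024 0.007 0.084 0.007 0.005 0.377 0.442 0.034 0.031 0.023]
cm [ 0.02 -0.38 12.82]
turn -0.003
5379 ((1.7154064178466797, 1.6203207969665527), (16.37867546081543, 52.84284210205078), 89.843505859375) rows 227 351 mean [3.41 1.63]
3459 [0.52950007 0.35748513 0.0532403 ] [0.45458902 0.2957498  0.04307061]
```

View pics/w5.png

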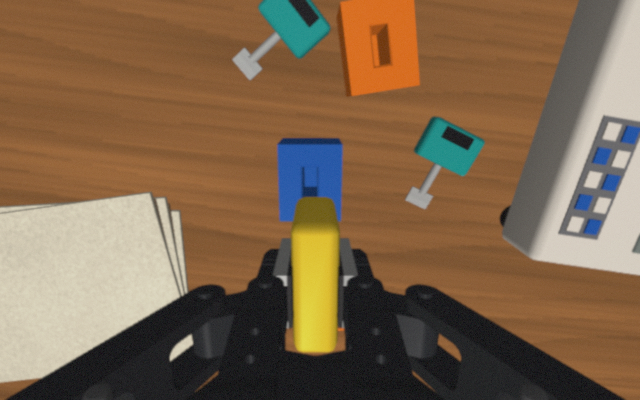

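The block is centred at column 310 and the handle at 316, which matches the 3.8 mm still to go. I correct, descend part way and check again.

```bash

python3 -m handwheel '[[[0,-0.2,1.5,0],[0,-0.37,4,0],[0,-0.37,5.5,0],[0,-0.37,6.5,0],[0,-0.37,6.8,0],[0,-0.37,6.8,0]]]' >/dev/null
python3 - <<'E'
from hm import *
avg(2); rel((.4915,.327,.075),-83); s=bot.sense()
im,d,w=cloud('wrist'); hsv=cv2.cvtColor(im,cv2.COLOR_RGB2HSV).astype(int); R=np.array(s['orientation'])
handle(im)
bl=((abs(hsv[...,0]-112)<12)&(hsv[...,1]>120)&(abs(w[...,2]-.05)<.006))
for c in range(0,400,1):
    pass
v,u=np.nonzero(bl); print('rows',v.min(),v.max())
for r in np.unique(v)[5::12]:
    a=u[v==r]; e=[(toworld('wrist',x,r,.05,s)-s['eef_pos'])@R*1000 for x in(a.min()-.5,a.max()+.5)]; print(r,np.round(e[0][:2],1),np.round(e[1][:2],1),'mid',round((e[0][1]+e[1][1])/2,2))
top=(toworld('wrist',np.median(u),v.min()-.5,.05,s)-s['eef_pos'])@R*1000; print('far edge tool x',top)
E
```

```text
t 24.85 p [491.4  329.04 135.67] yang -83.03 F [-0.31  0.08 -0.75] M [ 0.005  0.002 -0.006] std [0.115 0.082 0.202 0.    0.038 0.038 0.411 0.005 0.002 0.02 ]
cm [-0.03  0.21  6.09]
turn -0.001
5417 ((1.8986778259277344, 1.6241364479064941), (16.4257869720459, 53.24706268310547), 89.69652557373047) rows 226 351 mean [3.6  1.65]
rows 156 248
161 [ 32.3 -24.6] [32.4 30.5] mid 2.94
173 [ 24.2 -24.9] [24.2 30.1] mid 2.62
185 [ 15.9 -25.1] [15.9 30.4] mid 2.64
197 [  7.4 -24.7] [ 7.5 30.1] mid 2.66
209 [ -1.3 -25. ] [-1.2 30.4] mid 2.68
221 [-10.1 -25.3] [-10.   30.7] mid 2.7
233 [-19.1 -24.9] [-19.   30.3] mid 2.72
245 [-28.4 -25.1] [-28.3  30.6] mid 2.74
far edge tool x [35.99145626  4.25656797 85.91290037]
```

```bash

python3 -m handwheel '[[[0,0.1,0,0],[0,0.1,0.5,0],[0,0.1,1,0],[0,0.1,1.5,0],[0,0.1,2,0],[0,0.1,2.5,0],[0,0.1,3,0],[0,0.1,3,0]]]' >/dev/null
python3 -c "
from h import *
avg(4);rel((.4915,.328,.0675),-83)"
```

```text
t 25.9 p [491.02 327.84 105.07] yang -83.02 F [-0.13  0.13 -1.15] M [-0.007 -0.006  0.018] std [0.169 0.124 0.275 0.002 0.243 0.33  0.266 0.01  0.024 0.024]
cm [0.03 0.   3.79]
turn -0.0
```

The tip is 8 mm inside the mouth with no contact. I keep going down.

```bash

python3 -m handwheel '[[[0,0,0.5,0],[0,0,1,0],[0,0,1.5,0],[0,0,2,0],[0,0,2.4,0],[0,0,2.8,0],[0,0,3.2,0],[0,0,3.2,0]]]' >/dev/null
python3 -c "
from h import *
avg(3)"
python3 -m handwheel '[[[0,0,0.15,0],[0,0,0.3,0],[0,0,0.45,0],[0,0,0.5,0],[0,0,0.5,0]]]' >/dev/null
python3 -c "
from h import *
avg(3)"
```

```text
t 26.85 p [491.   327.82  73.08] yang -83.02 F [ 0.15 -0.24 -1.62] M [ 0.032 -0.014  0.001] std [0.115 0.075 0.177 0.    0.506 0.52  0.501 0.05  0.04  0.023]
t 27.5 p [491.   327.86  68.18] yang -83.02 F [ 0.32  0.11 -1.21] M [ 0.002 -0.015 -0.019] std [0.021 0.012 0.038 0.002 0.682 0.345 0.492 0.027 0.052 0.03 ]
```

```bash

python3 -m handwheel '[[[0,0,0.05,0],[0,0,0.1,0],[0,0,0.12,0],[0,0,0.12,0]]]' >/dev/null
python3 -c "
from h import *
avg(3)"
```

```text
t 28.05 p [491.14 327.93  67.51] yang -83.02 F [-1.35 -1.23  5.48] M [-0.246  0.428 -0.011] std [0.023 0.014 0.023 0.002 0.057 0.082 0.31  0.016 0.026 0.006]
```

The key is resting on the block's top. I release and rise.

```bash

python3 -m handwheel '[[[0,0,0,0],[0,0,0,0],[0,0,0,0],[0,0,0,0],[0,0,0,0],[0,0,0,0]]]' 5 >/dev/null
python3 -c "
from h import *
st()"
python3 -m handwheel '[[[0,0,-0.5,0],[0,0,-2,0],[0,0,-5,0],[0,0,-8,0],[0,0,-11,0],[0,0,-13,0],[0,0,-13,0],[0,0,-13,0]]]' >/dev/null
python3 - <<'E'
from h import *
st()
im,d,w=cloud('wrist'); save('w6',im); hsv=cv2.cvtColor(im,cv2.COLOR_RGB2HSV).astype(int)
ye=(abs(hsv[...,0]-28)<6)&(hsv[...,1]>150)&(hsv[...,2]>100)&(w[...,2]>.08)
p=w[ye]; print(len(p),np.median(p[:,2]),p[:,:2].mean(0),cv2.minAreaRect((p[:,:2]*1000).astype(np.float32)))
b=w[(abs(hsv[...,0]-112)<12)&(hsv[...,1]>120)&(abs(w[...,2]-.05)<.006)]; print('block z',np.median(b[:,2]))
c,_=eyes.grab_frame('side'); save('s2',cv2.resize(np.hstack([im[120:320,220:420],c[100:300,200:400]]),(800,400)))
E
```

```text
t 28.65 p [0.491  0.3279 0.0669] yang -83.02 F [-0.    0.89  0.46] M [ 0.009 -0.004  0.007] open 0.0503 grip 0.0 q [-0.73  0.59  0.13  1.84 -0.11  0.72 -1.99] tilt [-0. -0.]
t 29.45 p [0.4913 0.3281 0.1982] yang -83.02 F [ 0.1   0.07 -0.59] M [ 0.005  0.007 -0.024] open 0.0501 grip 0.0 q [-0.76  0.41  0.16  1.77 -0.08  0.97 -2.02] tilt [ 0.0017 -0.0011]
1528 0.09040267532053292 [0.4945061  0.32665906] ((492.7702941894531, 326.5119934082031), (55.35781478881836, 16.42536163330078), 7.399814128875732)
block z 0.05069131852569836
```

View pics/s2.png

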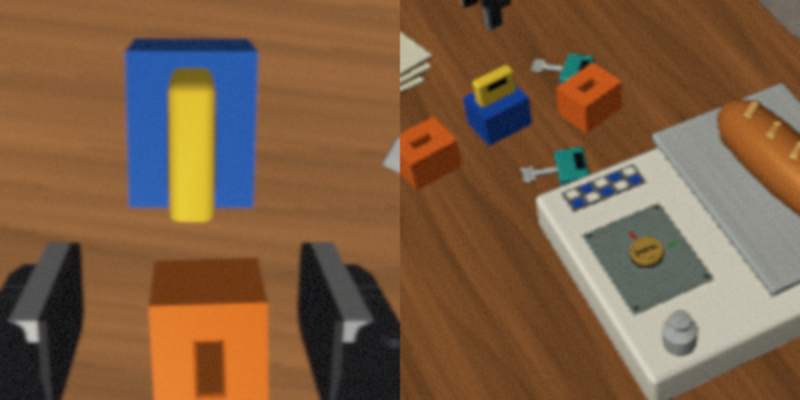

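The key stands upright in the blue block at left (190,140), its top at 90.4 mm as at the start. At right the lock, weight and loaf are in place.

```bash
python3 -c "
from rig import bot
print(bot.hand_in())"
```

```text
the job is handed in; nothing more can be done
None
```

I handed the job in at about 29.5 s: the lock is turned to its stop (held at about 0.2 N m), the key is back fully down in its blue holder and released, and the loaf and weight look undisturbed; I didn't re-check the pen cup, but the arm never went near it.

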